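# Rub down the block on the sprung bed and hang it on the double hook

## Task

Take the rubbing block by its bar handle and rub its sole lengthwise along the sprung bed, from the yellow end to the plain end, pressing all the way so that the bed stays about half sunk and never hits its stop. Then hang the block by its handle on both prongs of the double hook under the little red rack's shelf, gently, and leave it hanging there at rest. Leave the other tools where they are.

Things in the scene. Friction and masses are not known exactly. Their poses are not given: they have to be found in the camera images.
- block_bar (a point): Centre of the rubbing block's bar handle, the point to grasp. The bar is round and black, 16 mm thick, 128 mm long between two orange posts (22 x 12 mm, at y = +-70 mm), and runs along y, its centre 85 mm above the sole; 59 mm are free between bar and plate. z up. The block is the same either way round.
- block: The loose rubbing block, standing on its sole: aluminium plate with black rubber sole, 80 (x) x 160 (y) x 18 mm high, 0.42 kg (+-20 %), with the bar handle on top. Origin at the centre of the sole; axes as for the bar.
- bed (a joint): How far the sprung bed is pushed down, m: 0 = up (start), 0.016 = on its stop. It slides straight down against a spring: starts to sink at about 2 N, then 1 N more per mm. The block's bare weight sinks it about 2 mm.
- bed_mid (a point): Centre of the upper face of the sprung rubbing bed, a level grey plate 110 (x) x 296 (y) mm, 64 mm above the table when up (the point sinks with it). Its yellow end is at -y, the plain end at +y; z up. It stays level. It sits in a blue frame fixed to the table, 130 x 320 mm, 38 mm high.
- hook_seat (a point): Where the bar's centre comes to rest on the double hook, 200 mm above the table, midway between the prongs. Prongs: steel, 9 mm thick, at y = +-44 mm, running along x, free tips towards -x. At the seat their axis is 13 mm below this point; the tips, 32 mm out at -x, turn up 7.5 mm above it (bar centre must pass 16 mm or more above this point). z up.
- stand: Small red rack, fixed; origin on the table under the seat, axes as there. Posts at y = +-115, x = 90 to 120 mm, crossbar face at x = 93 mm. A shelf with boxes overhangs the hook: front edge at x = 20 mm, underside 148 mm above the seat, 280 mm wide. A gripper pointing straight down does not fit below it; one whose body leans back to -x by 30 to 40 degrees does.
- drill: Bystander, loose: green cordless drill lying on its side, 165 mm long, 55 mm high. To be left alone.
- grinder: Bystander, loose: blue angle grinder lying with its 110 mm disc on top, 64 mm high. To be left alone.
- tin: Bystander, loose: red tin, 60 mm across, 70 mm high, standing. To be left alone.
- wrench: Bystander, loose: steel open-ended wrench lying flat on the table. To be left alone.
- tape: Bystander, loose: yellow tape roll lying flat, 84 mm across, 30 mm high. To be left alone.
- driver: Bystander, loose: screwdriver lying on the table. To be left alone.
Not all that is in view belongs to the job. Of the things like the block, leave any that is green or pink; of the rest the larger one is meant.

How it is judged:
By the outcome, as a careful person would: the job done as asked, in the order asked, and still so for the second after the job is handed in, with the robot touching nothing.
It also fails if it takes over 58 s, if anything falls off the work surface, if the arm or the gripper's body presses on something with over 40 N, if the wrist force passes 120 N, or if a joint passes its speed limit or range.

## Robot

A 6-joint arm with a two-finger parallel gripper is mounted at the origin on the work surface. World frame = base frame: x ahead of the robot, y to its left, z up, the work surface at z = 0. Lengths are in mm, angles in rad, forces in N, time in s.
With the tool pointing down it reaches from about 275 to 825 mm from the base axis. Payload 5.2 kg.
Tool frame: the origin (TCP) lies at the very end of the fingers, on their centre line; the grasp point (between the pads) lies 19 mm behind it; z points along the fingers, y is the direction in which the jaws open and shut (so a half turn about z gives the same grasp; the last joint's range is limited). The gripper opens to 93 mm and grips with 3 to 60 N. Pads are 15 mm wide; open, the fingers measure 128 mm over their backs; the gripper's body (75 mm by 188 mm) begins 65 mm behind the grasp point.
Start: joints at [-1.371, 0.259, 1.535, -0, 1.348, -0.203], TCP at [215.618, -505.978, 183.853] pointing down, gripper open.
Joint ranges: [-3.14, 3.14], [-0.91, 2.08], [0.19, 2.58], [-1.22, 4.36], [0.22, 2.71], [-3.12, 3.12]. Speed limits (rad/s): [2.57, 2.57, 3.14, 3.14, 3.14, 3.14].

## Interface

Orientations are given as [roll, pitch, yaw] about the fixed x, y, z axes, in that order (R = Rz(yaw) Ry(pitch) Rx(roll)).
In Python, from bench import robot gives the robot as it stands. The module is installed in compiled form; this text tells all that it offers. Calls block until the motion is done:
- robot.move_ptp(position, orientation): joint-space move of the TCP to a pose.
- robot.move_linear(position, ori=None, speed=150, f_stop=None): straight line of the TCP; ori=None keeps the orientation; speed is the mean speed in mm/s. With f_stop (N) it stops when the force on the tool has changed by that much, and returns True; else False.
- robot.move_j(angles): joint-space move.
- robot.move_gripper(opening): opening from 0.0 (shut) to 1.0 (fully open); the grip force is fixed at half the most; returns when the fingers have stopped.
- robot.sleep(seconds).
- robot.inverse_kinematics(position, orientation): joint angles nearest the present ones, or None.
- robot.get_image(name): name is "side" or "top" or "wrist"; returns a dict with "img" (420x560x3 uint8, blue, green, red), "fovy" (degrees; the focal length in pixels is half the picture's height over the tangent of half this angle, whatever the lens; pixels are square), "cx", "cy" (the principal point, pixels), "eye" and "orientation" of the camera in the world. Camera axes: x right, y down, z forward; pixel columns grow to the right and rows downward; lengths in mm; the calibration is good to about 2 mm. A picture is of the moment at which its call begins. There is no depth.
A pose or a line that the arm cannot do raises robot.MotionError and nothing moves.
- robot.hand_in(): hands the job in, once; it reports no verdict.
Readings, each from a call of its own:
- robot.current_t(): time.
- robot.current_qpos(): joint angles.
- robot.current_joint_vel(): joint speeds.
- robot.current_joint_efforts(): joint torques, N m.
- robot.current_tcp_pos(): TCP position.
- robot.current_eef_rot(): TCP orientation.
- robot.current_contact_force(): force on the tool from outside, world axes, zero at the start.
- robot.current_ft_torque(): the same for the moment, N m.
- robot.current_gripper_width(): opening from 0.0 (shut) to 1.0 (fully open).
Only numpy, scipy, OpenCV 4.12 (cv2) and the standard library are available. Lean on these libraries where they do the work, as an engineer would, in place of code of your own. Each camera call takes 0.05 s, during which the arm holds its last target.

## Working session

There is one attempt and no reset: what is moved stays moved. The work goes in short steps, each a Python script; the robot and the scene stay as the last script left them, time stands still between calls to the robot, and variables do not carry over. Pictures are saved under pics/ and viewed, and the job is handed in when it is done.

```bash
mkdir -p pics; ls; python3 - <<'E'
from bench import robot
import cv2
for n in ["side","top","wrist"]:
    d=robot.get_image(n); cv2.imwrite(f"pics/{n}0.png",d["img"])
    print(n,d["fovy"],d["cx"],d["cy"],d["eye"],d["orientation"], [k for k in d])
print(robot.current_t(),robot.current_eef_rot(),robot.current_gripper_width())
E
```

```text
pics
side 47.13857906604995 278.91600664912636 213.0826367167477 [    5.40180827 -1001.00535336  1168.32790424] [-2.3230099   0.0138376  -0.39804081] ['img', 'fovy', 'cx', 'cy', 'eye', 'orientation']
top 51.15087294842031 279.0338061324175 209.5252085111056 [ 212.04527827  -22.9545868  1445.31503457] [-3.00356981  0.01764504 -1.5763862 ] ['img', 'fovy', 'cx', 'cy', 'eye', 'orientation']
wrist 67.74740268267678 275.77524806201546 208.2013549852608 [ 292.3345878  -472.67445212  384.005983  ] [ 2.84533278e+00  1.56483380e-03 -1.16628636e+00] ['img', 'fovy', 'cx', 'cy', 'eye', 'orientation']
0.15 [-3.14025938e+00 -2.87730709e-04  4.02819596e-01] 0.999905692803121
```

View pics/side0.png

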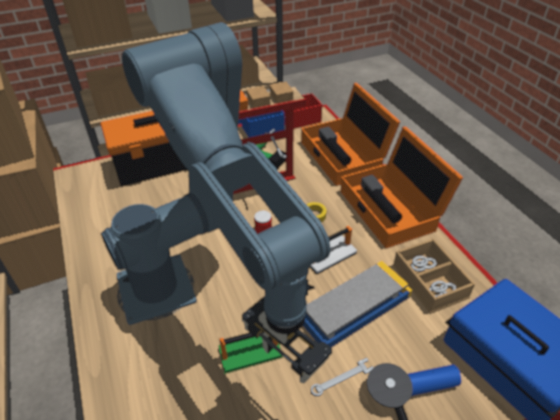

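View pics/top0.png

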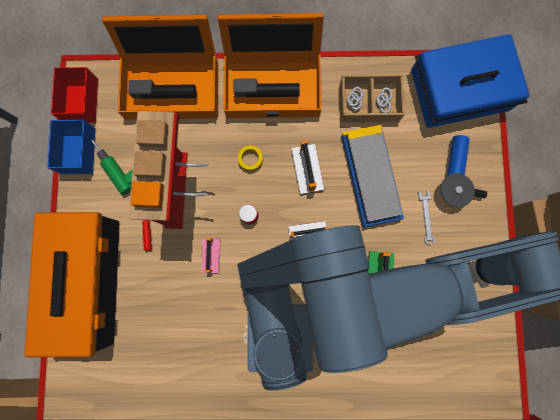

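View pics/wrist0.png

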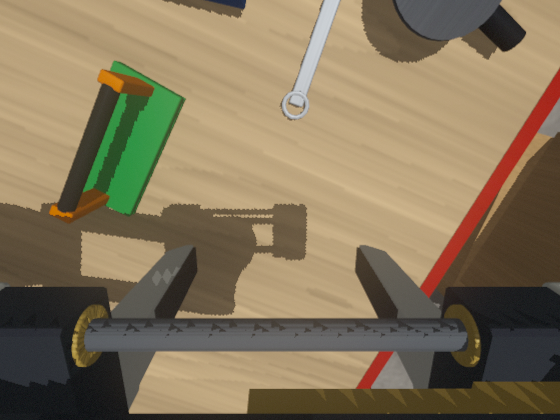

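```bash
python3 - <<'E'
from bench import robot
import cv2
q=robot.current_qpos(); q=list(q); q[0]=-2.2; q[1]-=0.25
robot.move_j(q)
for n in ["side","top"]:
    d=robot.get_image(n); cv2.imwrite(f"pics/{n}1.png",d["img"])
    if n=="top":
        c=d["img"][120:290,120:420]; cv2.imwrite("pics/top1c.png",cv2.resize(c,None,fx=2.66,fy=2.66,interpolation=cv2.INTER_CUBIC))
print(robot.current_t(),robot.current_tcp_pos())
E
```

```text
1.9 [-221.97045437 -494.89623154  317.14798911]
```

View pics/top1c.png

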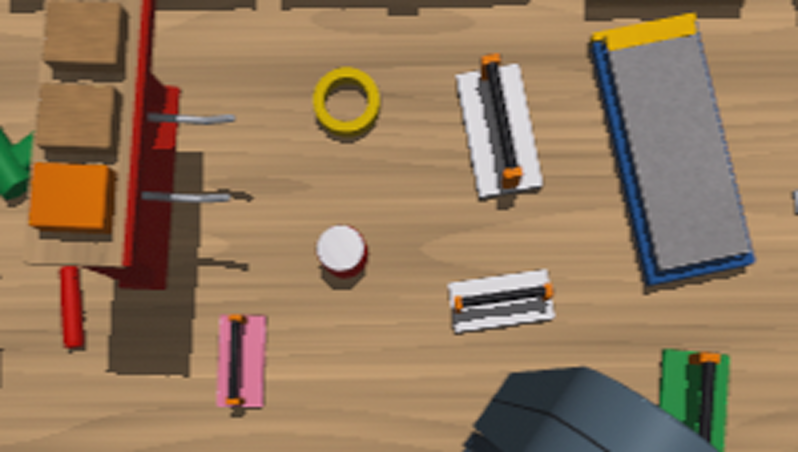

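View pics/side1.png

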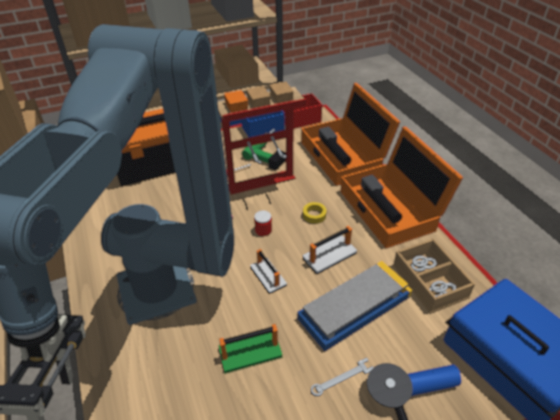

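The things like the block are, in full top-image pixels: large white at (307,169), small white at (308,233), pink at (211,253) and green at (380,260). The large white one near the bed fits: it is neither green nor pink, and it is the larger of the two white ones. The enlarged crop confirms it. Next I measure it.

```bash
cat > h.py <<'E'
from bench import robot
import cv2, numpy as np
from scipy.spatial.transform import Rotation as Ro
def R(o): return Ro.from_euler('xyz',o).as_matrix()
class Cam:
    def __init__(s,n,d=None):
        d=d or robot.get_image(n); s.img=d["img"]; s.f=s.img.shape[0]/2/np.tan(np.radians(d["fovy"])/2)
        s.c=np.array([d["cx"],d["cy"]]); s.e=np.array(d["eye"]); s.R=R(d["orientation"])
    def ray(s,p):
        v=s.R@np.array([(p[0]-s.c[0])/s.f,(p[1]-s.c[1])/s.f,1.]); return v/np.linalg.norm(v)
    def plane(s,p,z):
        v=s.ray(p); return s.e+v*(z-s.e[2])/v[2]
    def px(s,P):
        v=s.R.T@(np.asarray(P,float)-s.e); return s.c+s.f*v[:2]/v[2]
def tri(ca,pa,cb,pb):
    a=ca.ray(pa);b=cb.ray(pb);A=np.stack([a,-b],1);t=np.linalg.lstsq(A,cb.e-ca.e,rcond=None)[0]
    A_,B_=ca.e+a*t[0],cb.e+b*t[1]; return (A_+B_)/2,np.linalg.norm(A_-B_)
def blobs(m,amin=8):
    n,l,s,c=cv2.connectedComponentsWithStats(m.astype(np.uint8)); return [(c[i].round(1),s[i].tolist(),l==i) for i in range(1,n) if s[i][4]>=amin]
def hsv(i): return cv2.cvtColor(i,cv2.COLOR_BGR2HSV)
E
python3 - <<'E'
from h import *
c=Cam("top"); H=hsv(c.img); h,s,v=[H[...,i].astype(int) for i in range(3)]
roi=np.zeros(h.shape,bool); roi[130:205,280:335]=1
for n,m,z in [("orange",(h>5)&(h<16)&(s>200)&(v>120),85),("white",(s<45)&(v>150),18)]:
    for b in blobs(m&roi): print(n,b[0],b[1],c.plane(b[0],z).round(1))
m=((s<60)&(v>150)&roi); k=cv2.morphologyEx(m.astype(np.uint8),cv2.MORPH_CLOSE,np.ones((9,9)))
b=max(blobs(k),key=lambda b:b[1][4])
r=cv2.minAreaRect(np.argwhere(b[2])[:,::-1].astype(np.float32)); P=np.array([c.plane(p,18) for p in cv2.boxPoints(r)]); print(P.round(0),P.mean(0).round(1))
roi[:]=0; roi[120:240,335:412]=1
y=(h>22)&(h<33)&(s>150)&(v>120)&roi
g=(s<50)&(v>80)&(v<200)&roi
for n,m in(("y",y),("g",g),("both",y|g)):
    m=cv2.morphologyEx(m.astype(np.uint8),cv2.MORPH_OPEN,np.ones((3,3))); m=cv2.morphologyEx(m,cv2.MORPH_CLOSE,np.ones((5,5)))
    b=max(blobs(m),key=lambda b:b[1][4]); r=cv2.minAreaRect(np.argwhere(b[2])[:,::-1].astype(np.float32))
    P=np.array([c.plane(p,64) for p in cv2.boxPoints(r)]); print(n,b[0],r,P.round(0).tolist(),P.mean(0).round(1),np.linalg.norm(P[0]-P[1]).round(0),np.linalg.norm(P[2]-P[1]).round(0))
for n in("top","side"):
    d=Cam(n) if n!="top" else c
    a=d.img[130:270,110:260] if n=="top" else d.img[80:230,200:350]
    cv2.imwrite(f"pics/rack_{n}.png",cv2.resize(a,None,fx=4,fy=4,interpolation=cv2.INTER_CUBIC))
E
```

```text
orange [303.8 141.8] [301, 140, 7, 4, 16] [619.  -80.4  85. ]
orange [311.8 184.6] [309, 183, 7, 4, 18] [ 479.6 -103.7   85. ]
white [315.3 166.9] [308, 144, 16, 47, 362] [ 552.6 -120.3   18. ]
white [299.2 169.9] [291, 147, 17, 47, 371] [542.9 -66.7  18. ]
[[ 619.  -39.   18.]
 [ 635. -120.   18.]
 [ 478. -147.   18.]
 [ 463.  -67.   18.]] [548.9 -93.3  18. ]
y [364.1 131.5] ((363.8981018066406, 131.45660400390625), (7.248682498931885, 32.92621994018555), 79.3803482055664) [[660.0, -222.0, 64.0], [679.0, -328.0, 64.0], [655.0, -331.0, 64.0], [636.0, -226.0, 64.0]] [ 657.9 -276.8   64. ] 107.0 24.0
g [375.1 176.8] ((375.4290771484375, 176.43069458007812), (84.94802856445312, 35.962947845458984), 76.80938720703125) [[633.0, -225.0, 64.0], [659.0, -339.0, 64.0], [388.0, -390.0, 64.0], [362.0, -279.0, 64.0]] [ 510.4 -308.4   64. ] 117.0 276.0
both [374.2 173.2] ((374.5403747558594, 172.63897705078125), (92.73695373535156, 35.962947845458984), 76.80938720703125) [[658.0, -220.0, 64.0], [684.0, -335.0, 64.0], [388.0, -390.0, 64.0], [362.0, -279.0, 64.0]] [ 523.1 -305.9   64. ] 117.0 302.0
```

View pics/rack_top.png

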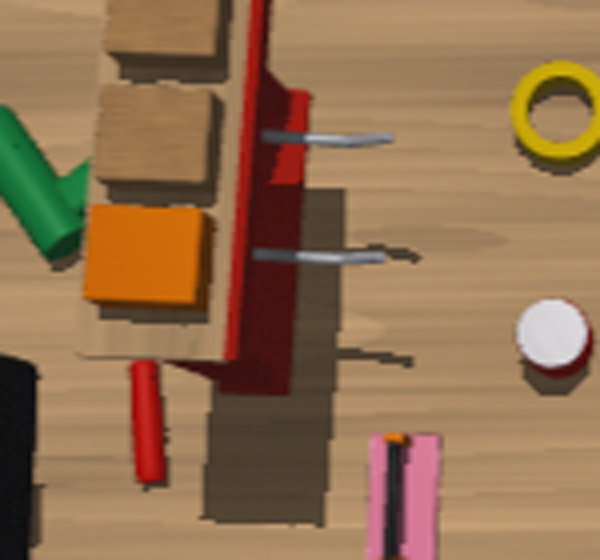

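View pics/rack_side.png

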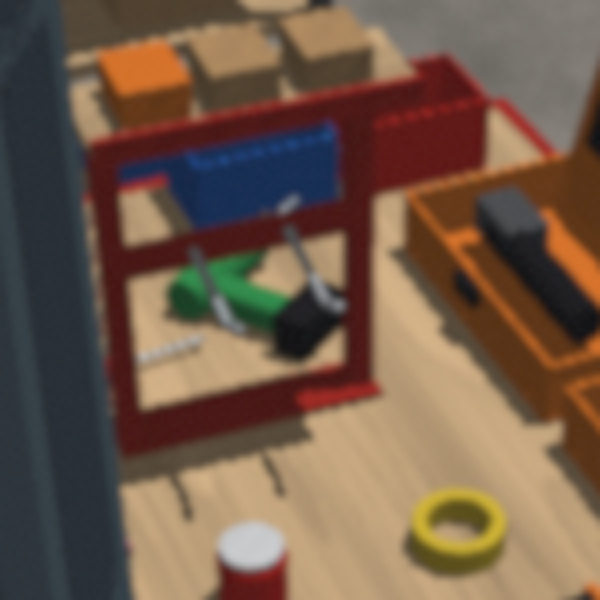

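```bash
python3 - <<'E'
from h import *
c=Cam("top")
f=lambda p:(p[0]/4+110-.375,p[1]/4+130-.375)
s=Cam("side"); g=lambda p:(p[0]/4+200-.375,p[1]/4+80-.375)
tA=c.plane(f((390,138)),205); tB=c.plane(f((382,257)),205); print("tips",tA,tB,np.linalg.norm(tA-tB))
print("tri",tri(c,f((390,138)),s,g((342,304))),tri(c,f((382,257)),s,g((240,327))))
bA=c.plane(f((264,136)),190); bB=c.plane(f((255,255)),190); print("prong dirs",np.degrees(np.arctan2(*(tA-bA)[:2])),np.degrees(np.arctan2(*(tB-bB)[:2])))
e1=c.plane(f((268,0)),348);e2=c.plane(f((232,358)),348); print("shelf",e1,e2,np.degrees(np.arctan2((e1-e2)[1],(e1-e2)[0])))
d=(tA-tB)[:2]; print("tip line", np.degrees(np.arctan2(d[1],d[0])))
print("yaw block",np.degrees(np.arctan2(-80.4+103.7,619-479.6)))
# IK tests
def ori(barang,tilt):
    n=np.radians(barang); b=np.array([np.cos(n),np.sin(n),0]); xs=np.array([-np.sin(n),np.cos(n),0]) # stand +x
    z=np.sin(tilt)*xs-np.cos(tilt)*np.array([0,0,1]); out=[]
    for sg in(1,-1):
        x=b*sg; y=np.cross(z,x); out.append(Ro.from_matrix(np.stack([x,y,z],1)).as_euler('xyz'))
    return out
T=np.radians(38)
for nm,P,a in [("blk",[549,-92,85],9.5),("blkup",[549,-92,180],9.5),("bedY",[590,-293,141],11),("bedP",[458,-319,141],11),("hook",[(tA+tB)[0]/2,(tA+tB)[1]/2+32,200],5),("hookpre",[(tA+tB)[0]/2,(tA+tB)[1]/2-40,220],5)]:
    for o in ori(a,T):
        z=R(o)[:,2]; q=robot.inverse_kinematics(list(np.array(P)+19*z),list(o)); print(nm,o.round(2),None if q is None else np.round(q,2))
E
```

```text
tips [519.28768677 206.11110427 205.        ] [431.64899317 210.39028493 205.        ] 87.7431023072261
tri (array([520.27561228, 206.08009939, 204.21549473]), np.float64(1.5951747633693087)) (array([431.39307206, 210.56138832, 204.49127089]), np.float64(0.7023353006907012))
prong dirs -176.32904414105715 -177.0445914418823
shelf [576.62067326 260.86773176 348.        ] [342.35420836 277.47745548 348.        ] -4.055540770127485
tip line -2.795391097793983
yaw block 9.488980705351914
blk [-2.48  0.    0.17] [-0.67  0.64  1.44  0.43  1.58  0.62]
blk [ 2.48  0.   -2.98] [-0.67  0.64  1.44  0.43  1.58 -2.52]
blkup [-2.48  0.    0.17] [-0.67  0.55  1.35  0.43  1.75  0.7 ]
blkup [ 2.48  0.   -2.98] [-0.67  0.55  1.35  0.43  1.75 -2.44]
bedY [-2.48  0.    0.19] [-0.83  0.86  0.87  0.36  1.97  0.6 ]
bedY [ 2.48  0.   -2.95] [-0.83  0.86  0.87  0.36  1.97 -2.54]
bedP [-2.48  0.    0.19] [-0.98  0.71  1.16  0.25  1.88  0.4 ]
bedP [ 2.48  0.   -2.95] [-0.98  0.71  1.16  0.25  1.88 -2.74]
hook [-2.48  0.    0.09] [-0.21  0.24  1.78  0.64  1.39  1.06]
hook [ 2.48  0.   -3.05] [-0.21  0.24  1.78  0.64  1.39 -2.08]
hookpre [-2.48  0.    0.09] [-0.36  0.22  1.75  0.59  1.51  0.99]
hookpre [ 2.48  0.   -3.05] [-0.36  0.22  1.75  0.59  1.51 -2.16]
```

```bash
cat >> h.py <<'E'
def ori(barang,tilt=np.radians(38)):
    n=barang; b=np.array([np.cos(n),np.sin(n),0]); xs=np.array([-np.sin(n),np.cos(n),0])
    z=np.sin(tilt)*xs-np.cos(tilt)*np.array([0,0,1])
    return list(Ro.from_matrix(np.stack([b,np.cross(z,b),z],1)).as_euler('xyz'))
def tcp(P,o): return list(np.array(P,float)+19*R(o)[:,2])
E
python3 - <<'E'
from h import *
import pickle
def shot(n):
    d=robot.get_image("wrist"); pickle.dump(d,open(f"{n}.pkl","wb")); cv2.imwrite(f"pics/{n}.png",d["img"]); print(n,np.round(d["eye"]),robot.current_t())
o=ori(np.radians(5),0.0)
robot.move_ptp([530,-190,280],o); shot("w_bed")
o=ori(np.radians(-3.3),np.radians(38))
robot.move_ptp(tcp([475,40,270],o),o); shot("w_hook")
E
```

```text
w_bed [ 613. -183.  481.] 4.975
w_hook [552. -76. 414.] 5.9083
```

View pics/w_bed.png

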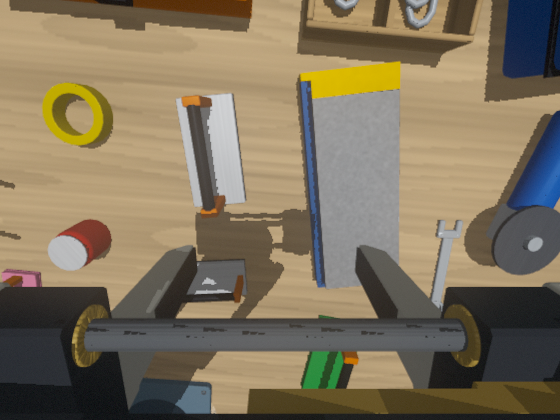

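View pics/w_hook.png

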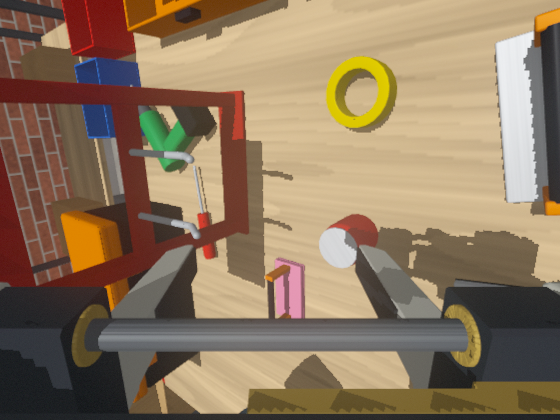

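The w_bed picture shows the block's bar from (192,102) to (210,210). The bed's yellow end runs from (303,75) to (400,63), and its lower left corner is near (324,287). The w_hook picture shows the prong tips at about (193,158) and (197,236).

```bash
python3 - <<'E'
from h import *
import pickle
w=Cam("",pickle.load(open("w_bed.pkl","rb"))); H=hsv(w.img); h,s,v=[H[...,i].astype(int) for i in range(3)]
roi=np.zeros(h.shape,bool); roi[80:225,165:260]=1
dark=(v<75)&(s<130)&roi; white=(s<50)&(v>130)&roi
for b in blobs((h>5)&(h<16)&(s>190)&(v>70)&roi,20): print("or",b[0],b[1],w.plane(b[0],85).round(1))
roi[:]=0; roi[50:300,290:410]=1
y=(h>22)&(h<33)&(s>150)&(v>100)&roi; b=max(blobs(y),key=lambda b:b[1][4]); pts=np.argwhere(b[2])[:,::-1]
top=lambda col: pts[pts[:,0]==col][:,1].min()
L=np.array([(c,top(c)) for c in range(315,395)]); k=np.polyfit(L[:,0],L[:,1],1)
P1,P2=[w.plane((c,np.polyval(k,c)),64) for c in(315,395)]; print("yellow end edge angle",np.degrees(np.arctan2((P1-P2)[0],-(P1-P2)[1])), pts.min(0),pts.max(0))
g=(s<40)&(v>90)&(v<180)&roi|y
R_=[];L_=[]
for r in range(100,245,5):
    c=np.where(g[r])[0]; 
    # longest run
    runs=np.split(c,np.where(np.diff(c)>3)[0]+1); c=max(runs,key=len); L_.append((c[0],r)); R_.append((c[-1],r))
for nm,A in(("L",L_),("R",R_)):
    W=np.array([w.plane(p,64) for p in A]); k2=np.polyfit(W[:,0],W[:,1],1); print(nm,"y=",k2, "deg",np.degrees(np.arctan(k2[0])), "resid",np.std(W[:,1]-np.polyval(k2,W[:,0])), "y at 525",np.polyval(k2,525))
print("Yend mid",((P1+P2)/2).round(1),P1,P2)
m=np.zeros_like(w.img)
# hook
k=Cam("",pickle.load(open("w_hook.pkl","rb")))
cv2.imwrite("pics/hk.png",cv2.resize(k.img[130:260,110:260],None,fx=4.5,fy=4.5,interpolation=cv2.INTER_CUBIC))
cv2.imwrite("pics/bk.png",cv2.resize(w.img[80:300,160:420],None,fx=2.7,fy=2.7,interpolation=cv2.INTER_CUBIC))
E
```

```text
or [210.3 211.7] [201, 209, 16, 5, 24] [ 479.7 -107.2   85. ]
yellow end edge angle -168.6520904202218 [300  61] [400  98]
L y= [ 2.01817428e-01 -3.54400794e+02] deg 11.410023307494146 resid 0.3895933653442336 y at 525 -248.44664393001753
R y= [ 1.97838502e-01 -4.62615556e+02] deg 11.190801682512266 resid 0.3825029893149157 y at 525 -358.75034193674554
Yend mid [ 674.7 -274.5   64. ] [ 665.06084824 -226.57836756   64.        ] [ 684.29375408 -322.41254193   64.        ]
```

View pics/hk.png

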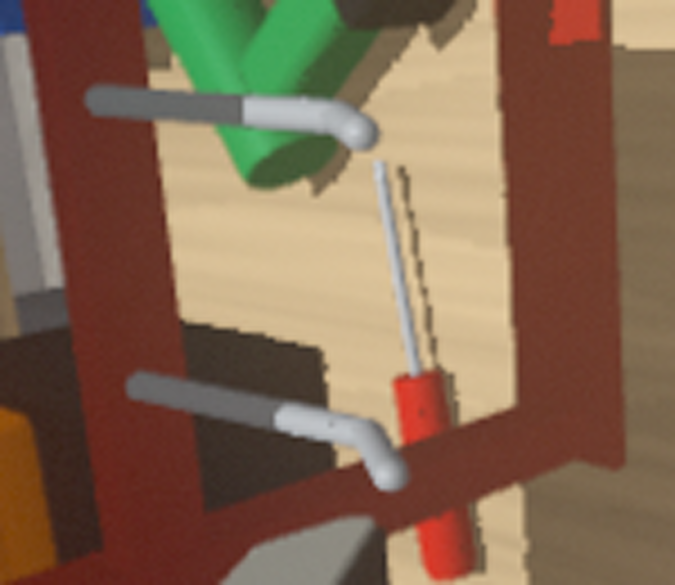

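View pics/bk.png

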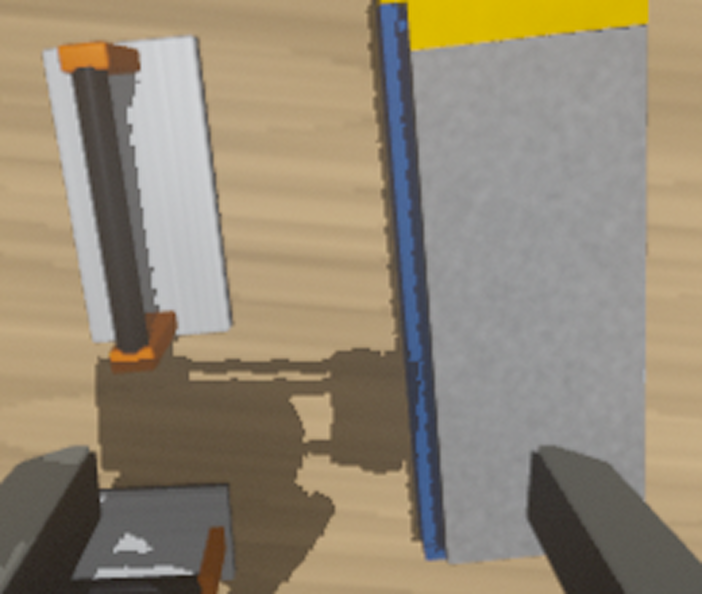

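```bash
python3 - <<'E'
from h import *
import pickle
w=Cam("",pickle.load(open("w_bed.pkl","rb")))
f=lambda p:(p[0]/2.7+160-.3,p[1]/2.7+80-.3)
C=np.array([w.plane(f(p),18) for p in[(45,52),(197,37),(231,327),(95,342)]]); print("plate",C.round(1).tolist(),C.mean(0).round(1))
print([np.linalg.norm(C[i]-C[i-1]).round(1) for i in range(4)], np.degrees(np.arctan2(*((C[0]+C[1]-C[2]-C[3])[[1,0]]))))
B=np.array([w.plane(f(p),85) for p in[(88,72),(131,347)]]); print("bar",B.round(1).tolist(),B.mean(0),np.linalg.norm(B[0]-B[1]),np.degrees(np.arctan2(*((B[0]-B[1])[[1,0]]))))
u=np.array([np.cos(np.radians(11.35)),np.sin(np.radians(11.35)),0])
n=np.array([-u[1],u[0],0])
ye=np.array([674.7,-274.5,64])@u; co=w.plane(f((446,562)),64); print("bed u extents",ye,co@u,ye-co@u,"corner",co)
lat=np.array([525,-303.6,0])@n; uc=ye-148; print("bedmid",uc*u+lat*n, "via both", (ye+co@u)/2*u+lat*n)
k=Cam("",pickle.load(open("w_hook.pkl","rb"))); g=lambda p:(p[0]/4.5+110-.4,p[1]/4.5+130-.4)
c=Cam("top"); F=lambda p:(p[0]/4+110-.375,p[1]/4+130-.375)
for a,b in[((366,132),(390,138)),((392,473),(382,257))]: print("tip",tri(k,g(a),c,F(b)), k.plane(g(a),204))
# crossbar junction (prong root) 
r=[k.plane(g(p),190) for p in((92,100),(132,385))]; print("roots",r)
E
```

```text
plate [[618.7, -42.7, 18.0], [632.9, -120.8, 18.0], [479.5, -147.4, 18.0], [463.8, -70.4, 18.0]] [548.7 -95.3  18. ]
[np.float64(157.4), np.float64(79.3), np.float64(155.7), np.float64(78.6)] 9.998982253352498
bar [[611.0, -82.0, 85.0], [484.3, -104.3, 85.0]] [547.6790109  -93.18058043  85.        ] 128.6746855891711 9.964209422890985
bed u extents 607.4829888673783 304.8379329827295 302.64505588464874 corner [ 366.90019866 -278.89429898   64.        ]
bedmid [ 529.41130201 -302.71453089    0.        ] via both [ 526.15375178 -303.36841042    0.        ]
tip (array([520.01258268, 206.61975648, 202.41958188]), np.float64(0.17549887183530205)) [520.32758036 204.5650312  204.        ]
tip (array([432.27097665, 210.95188   , 202.86268505]), np.float64(0.5647914708225099)) [433.10837726 209.64206429 204.        ]
roots [array([523.90314217, 358.95180263, 190.        ]), array([430.78186943, 362.85718296, 190.        ])]
```

```bash
python3 - <<'E'
from h import *
o=ori(np.radians(9.9)); z=R(o)[:,2]; P=np.array(tcp([548,-93.8,85],o))
robot.move_ptp(list(P-110*z),o)
robot.move_gripper(0.55)
print(robot.current_t(),robot.current_contact_force())
print(robot.move_linear(list(P),speed=120,f_stop=8), robot.current_t(),robot.current_tcp_pos()-P)
robot.move_gripper(0.0)
print(robot.current_gripper_width()*93,robot.current_contact_force().round(1),robot.current_t())
for n in["side","wrist"]:
    cv2.imwrite(f"pics/g_{n}.png",robot.get_image(n)["img"])
E
```

```text
7.75 [-0.16380667 -0.39205656  0.04326626]
False 8.8167 [ 0.52104312 -0.642768    0.45471635]
0.4290826756622754 [-0.1  0.1 -0.8] 9.7417
```

View pics/g_side.png

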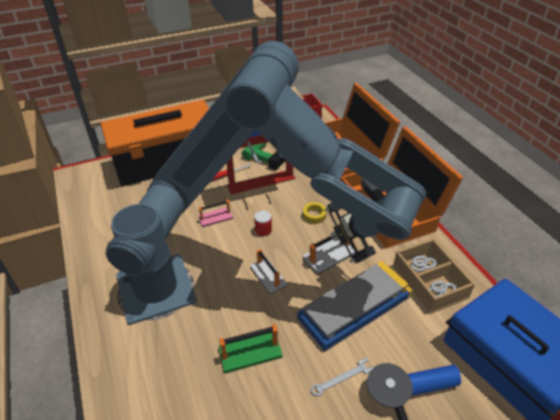

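View pics/g_wrist.png

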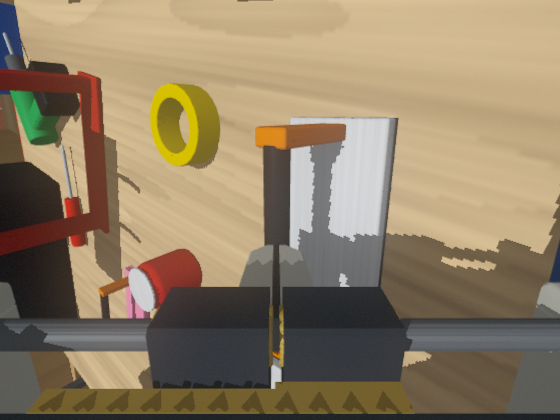

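The gripper shut to 0.4 mm, so the grasp missed. The side view shows the block still standing, and the wrist view shows the bar running under the closed fingertips at (275,245). I'll measure where it is now.

```bash
python3 - <<'E'
from h import *
w=Cam("wrist"); s=Cam("side"); t=Cam("top")
print("tcp px wrist",w.px(robot.current_tcp_pos()), robot.current_tcp_pos(), robot.current_eef_rot(), w.e)
z=R(robot.current_eef_rot())[:,2]; print(z,w.px(robot.current_tcp_pos()-19*z))
o=[np.array([548,-93.8,85])+k*np.array([np.cos(.173),np.sin(.173),0]) for k in(-64,0,64)]
for P in o: print(w.px(P),s.px(P),t.px(P))
cv2.imwrite("pics/m_side.png",cv2.resize(s.img[160:290,290:440],None,fx=4.5,fy=4.5,interpolation=cv2.INTER_CUBIC))
cv2.imwrite("pics/m_wr.png",cv2.resize(w.img[100:380,150:430],None,fx=2.1,fy=2.1,interpolation=cv2.INTER_CUBIC))
E
```

```text
tcp px wrist [276.40971983 238.56414211] [545.9765337  -82.27909039  70.02335192] [-2.47834391e+00  2.57596716e-05  1.72790936e-01] [ 649.35737789 -189.04813687  228.30422796]
[-0.10587535  0.60650836 -0.78799621] [276.4608209  250.16400145]
[276.22071678 334.83169612] [314.6305629 245.1691167] [312.12402209 182.93591741]
[276.45545086 250.14862039] [331.28714396 236.896182  ] [308.33075133 163.45286629]
[276.73939409 147.71276673] [347.40402197 228.8913052 ] [304.58547684 144.21633426]
```

View pics/m_side.png

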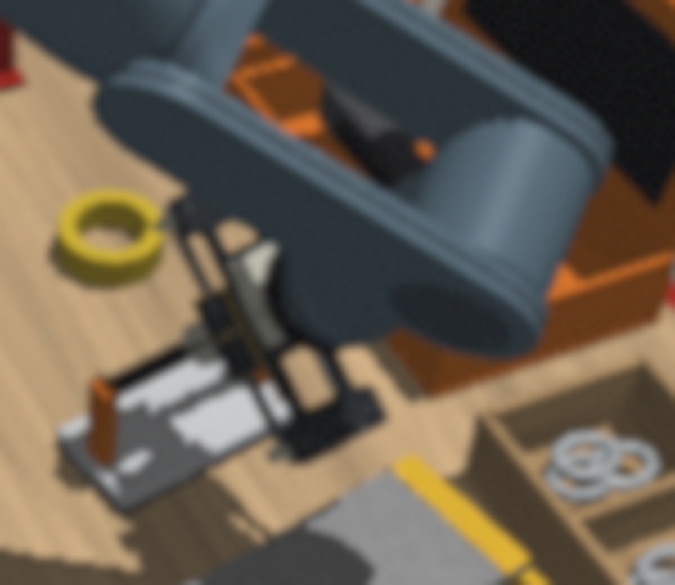

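View pics/m_wr.png

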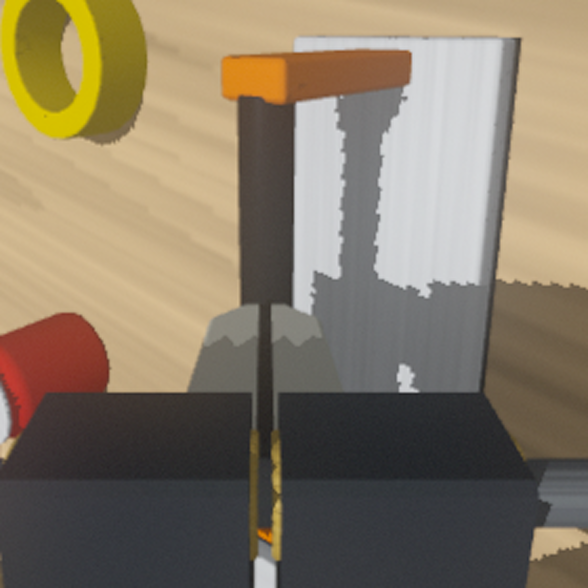

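```bash
python3 - <<'E'
from h import *
w=Cam("wrist"); s=Cam("side")
T=robot.current_tcp_pos(); Rm=R(robot.current_eef_rot()); z=Rm[:,2]
for C,n,(x0,y0,x1,y1),f in((s,"z_side",(300,200,380,270),9),(w,"z_wr",(220,180,340,300),6)):
    im=cv2.resize(C.img[y0:y1,x0:x1],None,fx=f,fy=f,interpolation=cv2.INTER_CUBIC)
    for d,col in((0,(0,0,255)),(-19,(0,255,0)),(-40,(255,0,255))):
        p=((C.px(T+d*z)-[x0,y0])*f).astype(int); cv2.circle(im,tuple(p),4,col,-1)
    cv2.imwrite(f"pics/{n}.png",im)
print(robot.current_gripper_width(),robot.current_t())
E
```

```text
0.01019626557685243 10.0917
```

View pics/z_side.png

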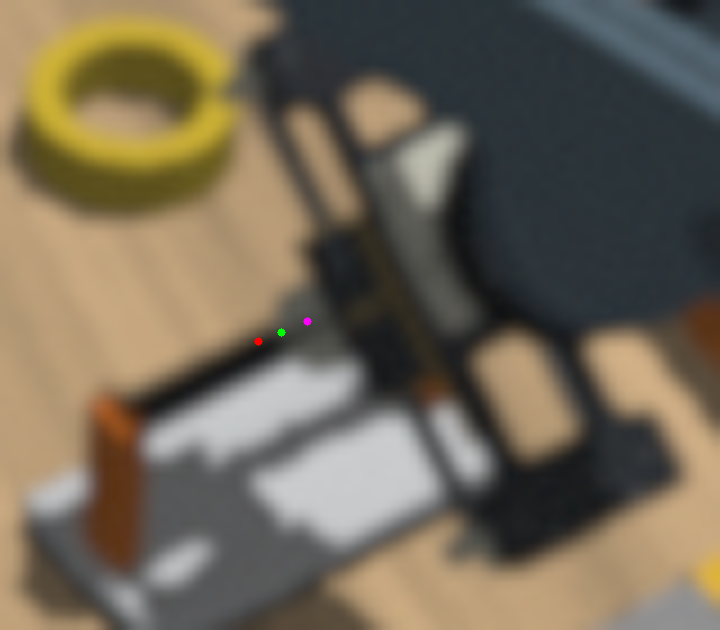

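View pics/z_wr.png

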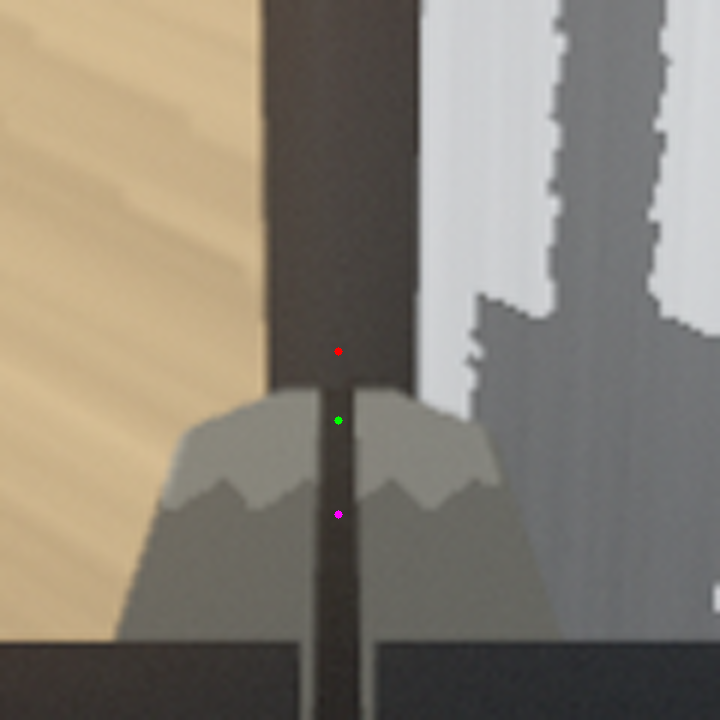

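```bash
python3 - <<'E'
from h import *
import pickle
w=Cam("",pickle.load(open("w_bed.pkl","rb")))
o=ori(np.radians(5),0.0);Rm=R(o);T=np.array([530,-190,280.])
for d in(0,-10,-19,-28):
  print(d,[w.px(T+Rm@np.array([k,s*46.5,d])).round(1).tolist() for s in(1,-1) for k in(-7.5,7.5)])
c=Cam("wrist"); T=robot.current_tcp_pos(); Rm=R(robot.current_eef_rot())
print("closed: front edge k=7.5 y by d",[(d,c.px(T+Rm@np.array([7.5,0,d])).round(1).tolist()) for d in(0,-10,-19,-28)])
print("pad edge half gap px for 2mm",c.px(T+Rm@np.array([7.5,2,-15]))-c.px(T+Rm@np.array([7.5,-2,-15])))
cv2.imwrite("pics/wb2.png",cv2.resize(w.img[220:360,100:460],None,fx=2.2,fy=2.2))
E
```

```text
0 [[342.2, 248.1], [343.6, 228.0], [209.1, 248.0], [207.8, 227.9]]
-10 [[345.3, 254.3], [346.8, 233.4], [206.1, 254.2], [204.6, 233.3]]
-19 [[348.3, 260.4], [349.9, 238.7], [203.1, 260.3], [201.5, 238.6]]
-28 [[351.5, 267.0], [353.3, 244.4], [199.8, 266.9], [198.1, 244.4]]
closed: front edge k=7.5 y by d [(0, [276.4, 228.4]), (-10, [276.4, 233.8]), (-19, [276.5, 239.1]), (-28, [276.5, 245.0])]
pad edge half gap px for 2mm [6.26996472 0.01261231]
```

View pics/wb2.png

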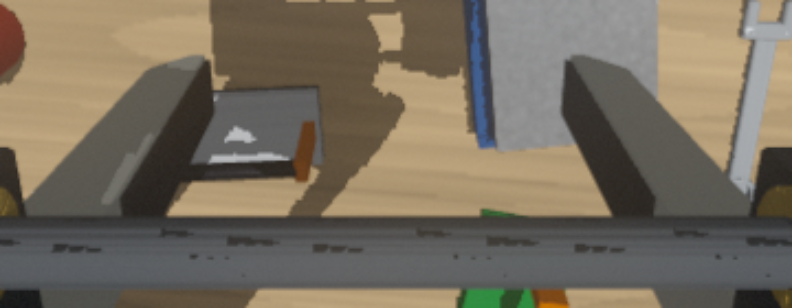

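Both wrist views and the side view agree that the real fingertips end about 28 mm short of the reported TCP. That means the jaws closed just above the bar. I'll go 28 mm deeper, and treat the grasp pose on the table (bar at z = 85) as the reference from then on.

```bash
python3 - <<'E'
from h import *
robot.move_gripper(0.55)
o=ori(np.radians(9.9)); z=R(o)[:,2]; P=np.array(tcp([548,-93.8,85],o))+28*z
print(robot.move_linear(list(P),speed=60,f_stop=8), robot.current_tcp_pos()-P)
robot.move_gripper(0.0); robot.sleep(0.1)
print(robot.current_gripper_width()*93,robot.current_contact_force().round(1),robot.current_t(),robot.current_tcp_pos())
C=Cam("wrist"); cv2.imwrite("pics/g2.png",C.img)
E
```

```text
False [-0.04025008  0.24811085 -0.09426049]
15.087335731564409 [ 0.7 -1.7 -1.1] 12.4833 [543.10870406 -65.61509234  47.86935536]
```

View pics/g2.png

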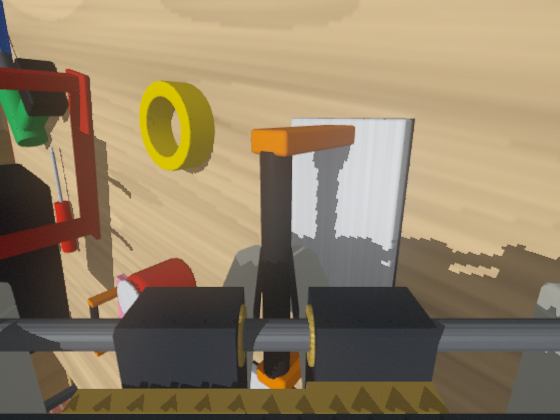

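```bash
cat >> h.py <<'E'
GO=47.0
def tb(bar,o): return list(np.array(bar,float)+GO*R(o)[:,2])
def bar(): return robot.current_tcp_pos()-GO*R(robot.current_eef_rot())[:,2]
A_BED=np.radians(11.35); U=np.array([np.cos(A_BED),np.sin(A_BED),0]); MID=np.array([527.5,-303,0.])
E
python3 - <<'E'
from h import *
o=list(robot.current_eef_rot()); b=bar(); print(b)
robot.move_linear(tb([b[0],b[1],185],o),o,speed=100); robot.sleep(.2)
print("lifted F",robot.current_contact_force().round(2),robot.current_ft_torque().round(2),robot.current_gripper_width()*93)
o=ori(A_BED); S=MID+68*U
robot.move_linear(tb(S+[0,0,185],o),o,speed=130)
robot.move_linear(tb(S+[0,0,156],o),o,speed=80); robot.sleep(.2)
print(robot.current_t(),bar(),robot.current_contact_force().round(2))
for n in["side","top"]: cv2.imwrite(f"pics/b_{n}.png",cv2.resize(robot.get_image(n)["img"][100:320,270:500],None,fx=2.7,fy=2.7,interpolation=cv2.INTER_CUBIC))
E
```

```text
[548.05446722 -94.06163571  84.92520154]
lifted F [-0.36  0.73 -4.39] [-0.74 -0.08 -0.01] 14.966381487510132
16.2833 [ 594.37577492 -289.82177204  156.52220743] [-0.59  0.09 -4.48]
```

View pics/b_side.png

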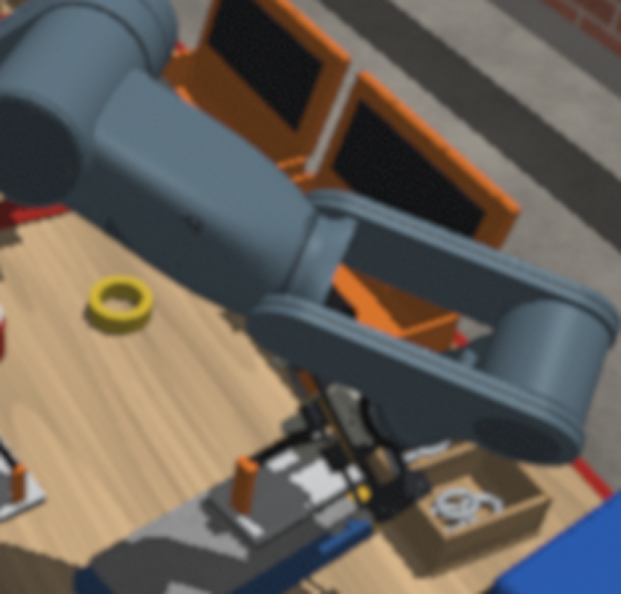

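View pics/b_top.png

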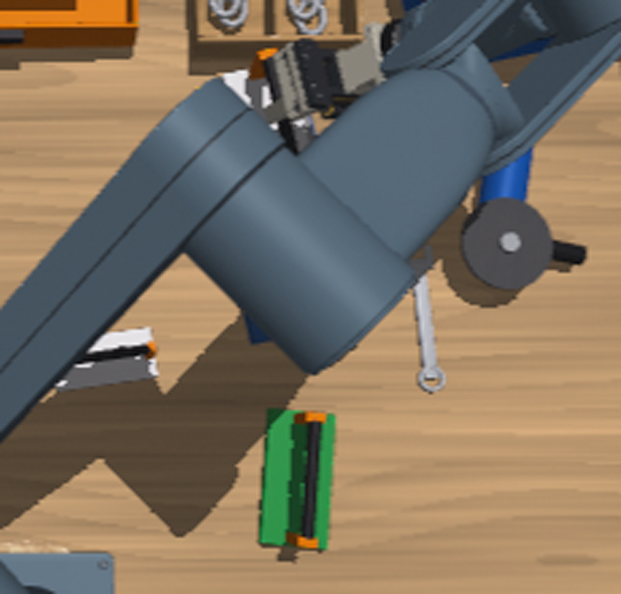

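The side view shows the block level, lined up with the bed and over its yellow end. Now I lower it and check the force.

```bash
python3 - <<'E'
from h import *
o=ori(A_BED); S=MID+68*U
for zz in(148,144.5,141.3):
    robot.move_linear(tb(S+[0,0,zz],o),o,speed=25); robot.sleep(.15)
    print(zz,bar().round(2),robot.current_contact_force().round(2),robot.current_ft_torque().round(2),round(robot.current_t(),2))
E
```

```text
148 [ 594.3  -289.7   148.32] [ 1.39 -1.26 -1.43] [-0.55 -0.25 -0.1 ] 17.0
144.5 [ 594.32 -289.78  144.86] [ 1.9  -3.22  2.59] [-0.44 -0.19 -0.16] 17.44
141.3 [ 594.33 -289.83  141.81] [ 1.76 -3.68  4.38] [-0.22 -0.14 -0.07] 17.87
```

```bash
python3 - <<'E'
from h import *
o=ori(A_BED); z=140.1
robot.move_linear(tb(MID+68*U+[0,0,z],o),o,speed=25); robot.sleep(.1)
for s in(68,34,0,-34,-69):
    robot.move_linear(tb(MID+s*U+[0,0,z],o),o,speed=45)
    f=robot.current_contact_force()
    print(s,bar().round(2),f.round(2),"bed N",(f[2]+4.4).round(2),round(robot.current_t(),2), round(robot.current_gripper_width()*93,1))
cv2.imwrite(f"pics/r_side.png",cv2.resize(robot.get_image("side")["img"][150:360,250:460],None,fx=2.7,fy=2.7,interpolation=cv2.INTER_CUBIC))
E
```

```text
68 [ 594.36 -289.89  140.88] [ 1.33 -3.13  5.44] bed N 9.84 18.47 15.5
34 [ 561.79 -295.17  141.06] [4.3  0.63 4.86] bed N 9.26 19.38 15.1
0 [ 528.47 -301.88  141.04] [3.86 0.21 6.03] bed N 10.43 20.28 14.9
-34 [ 495.14 -308.54  140.97] [ 4.75 -0.21  5.2 ] bed N 9.6 21.19 15.2
-69 [ 460.84 -315.42  140.94] [ 4.53 -0.27  5.4 ] bed N 9.8 22.12 14.8
```

View pics/r_side.png

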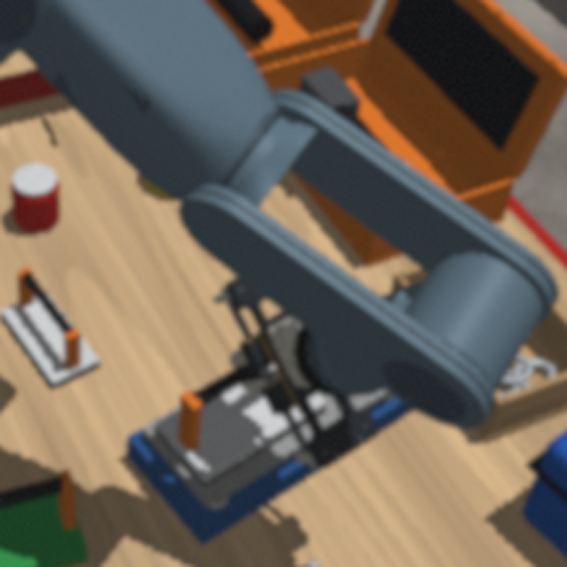

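```bash
cat >> h.py <<'E'
A_H=np.radians(-3.3); XS=np.array([-np.sin(A_H),np.cos(A_H),0]); SEAT=np.array([477.8,240.6,200.])
E
python3 - <<'E'
from h import *
o=ori(A_BED); b=bar()
robot.move_linear(tb([b[0],b[1],235],o),o,speed=120)
o=ori(A_H); 
for P in (SEAT-85*XS+[0,0,35],SEAT-62*XS+[0,0,22]):
    robot.move_linear(tb(P,o),o,speed=180); print(robot.current_t(),bar().round(1))
robot.sleep(.3)
print(robot.current_contact_force().round(2))
import pickle
for n in["side","top","wrist"]:
    d=robot.get_image(n); pickle.dump(d,open(f"h_{n}.pkl","wb")); cv2.imwrite(f"pics/h_{n}.png",d["img"])
i=pickle.load(open("h_side.pkl","rb"))["img"]; cv2.imwrite("pics/h_sidec.png",cv2.resize(i[80:240,200:360],None,fx=3.7,fy=3.7,interpolation=cv2.INTER_CUBIC))
E
```

```text
25.8833 [473.2 155.2 234.9]
26.1833 [473.6 179.1 221.5]
[-0.39  0.19 -4.24]
```

View pics/h_sidec.png

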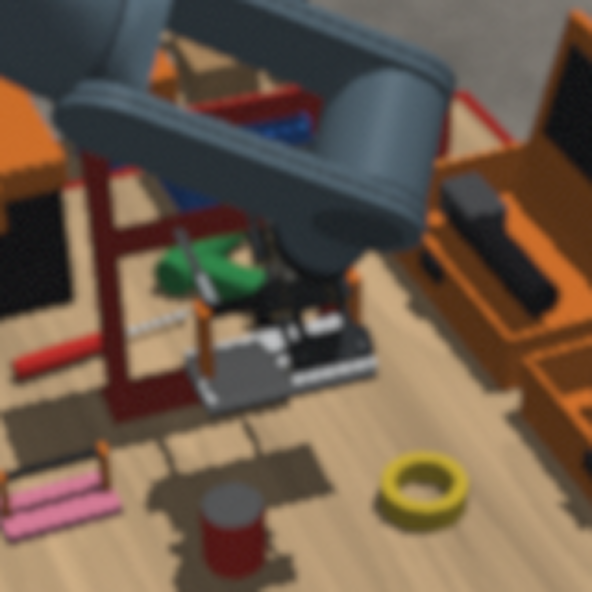

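View pics/h_wrist.png

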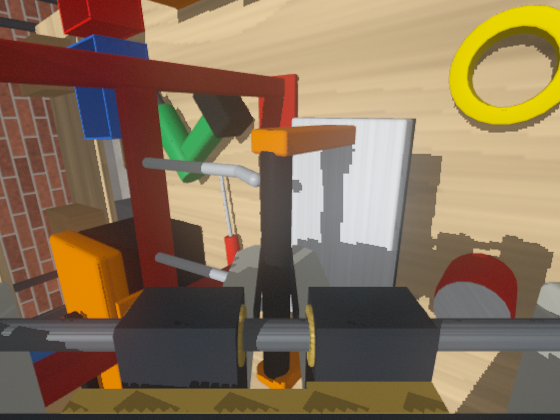

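View pics/h_top.png

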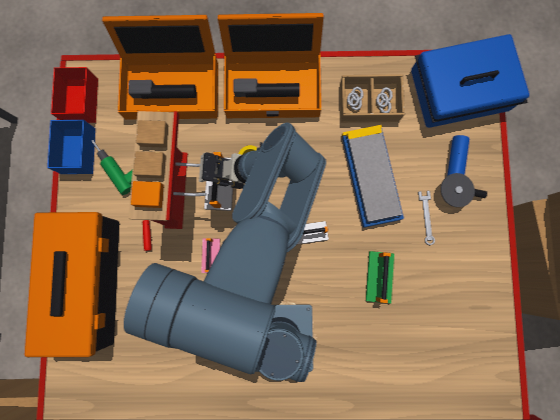

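```bash
python3 - <<'E'
from h import *
import pickle
w=Cam("",pickle.load(open("h_wrist.pkl","rb"))); t=Cam("",pickle.load(open("h_top.pkl","rb")))
bd=np.array([np.cos(A_H),np.sin(A_H),0])
for tp in([520,206.6,202.5],[432,211,202.7]): print("tip px",w.px(tp),t.px(tp))
b=bar()
for k in(-76,-64,64,76): print(k,w.px(b+k*bd))
im=cv2.resize(w.img[100:400,120:380],None,fx=2,fy=2,interpolation=cv2.INTER_CUBIC)
for P in([520,206.6,202.5],[432,211,202.7],SEAT+44*bd,SEAT-44*bd,b+64*bd,b-64*bd):
    p=((w.px(P)-[120,100])*2).astype(int); cv2.circle(im,tuple(p),3,(0,0,255),-1)
cv2.imwrite("pics/hw2.png",im)
E
```

```text
tip px [257.16196606 179.65203119] [207.11622837 164.09388592]
tip px [259.68060429 305.0523854 ] [205.06343207 193.89474751]
-76 [276.60074263 381.87695237]
-64 [276.65391741 366.18171414]
64 [277.37390358 153.66829426]
76 [277.46001444 128.25153616]
```

View pics/hw2.png

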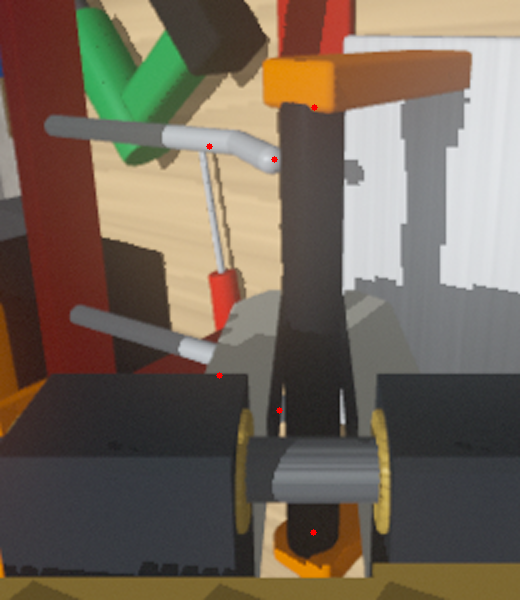

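The projected prong tips and bar ends fall on the picture within about 2 mm. Entering the hook now.

```bash
python3 - <<'E'
from h import *
o=ori(A_H)
for x,zz,v in((-36,21,80),(-12,20,60),(-4,9,40)):
    r=robot.move_linear(tb(SEAT+x*XS+[0,0,zz],o),o,speed=v,f_stop=12)
    print(x,zz,r,((bar()-SEAT)@XS).round(2),(bar()-SEAT)[2].round(2),robot.current_contact_force().round(2),round(robot.current_t(),2))
robot.sleep(.2); f0=robot.current_contact_force(); print(f0.round(2))
r=robot.move_linear(tb(SEAT+0*XS+[0,0,-3],o),o,speed=12,f_stop=2.5); robot.sleep(.15)
print(r,((bar()-SEAT)@XS).round(2),(bar()-SEAT)[2].round(2),robot.current_contact_force().round(2),robot.current_ft_torque().round(2),robot.current_t())
for n in["side","wrist"]: cv2.imwrite(f"pics/s_{n}.png",robot.get_image(n)["img"])
E
```

```text
-36 21 False -35.6 20.9 [ 0.52 -0.09 -3.93] 27.11
-12 20 False -11.68 19.93 [-0.13 -0.69 -5.  ] 27.66
-4 9 False -3.88 8.72 [ 0.19 -0.28 -3.59] 28.15
[-0.52  0.61 -4.12]
True -0.74 -0.14 [3.09 3.12 3.16] [ 0.59 -0.41 -0.25] 29.2583
```

View pics/s_wrist.png

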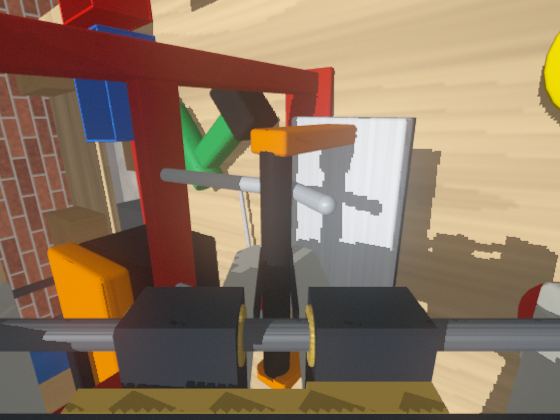

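```bash
python3 - <<'E'
from h import *
o=list(robot.current_eef_rot()); p=robot.current_tcp_pos()
robot.move_linear(list(p+[0,0,0.4]),o,speed=5); robot.sleep(.15)
print(robot.current_contact_force().round(2),(bar()-SEAT)[2].round(2),robot.current_t())
E
```

```text
[3.19 3.14 1.18] -0.0 30.0417
```

```bash
python3 - <<'E'
from h import *
o=list(robot.current_eef_rot()); p=robot.current_tcp_pos()
robot.move_linear(list(p+[0,0,0.4]),o,speed=5); robot.sleep(.1)
print(robot.current_contact_force().round(2),(bar()-SEAT)[2].round(2))
robot.move_gripper(0.3); robot.sleep(.3)
print(robot.current_gripper_width()*93,robot.current_contact_force().round(2),robot.current_t())
for n in["side","wrist"]: cv2.imwrite(f"pics/o_{n}.png",robot.get_image(n)["img"])
E
```

```text
[ 2.26  1.83 -0.35] 0.11
28.037405578443465 [-1.23  0.06  0.32] 31.1667
```

View pics/o_wrist.png

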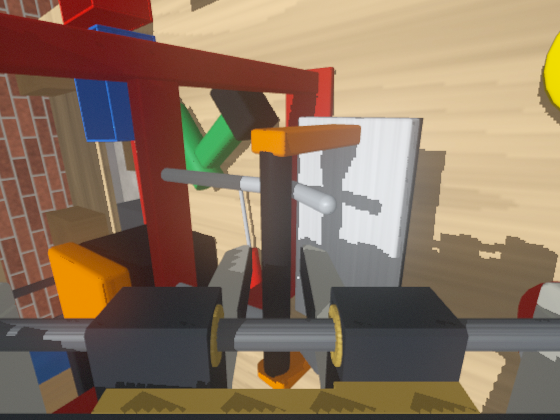

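View pics/o_side.png

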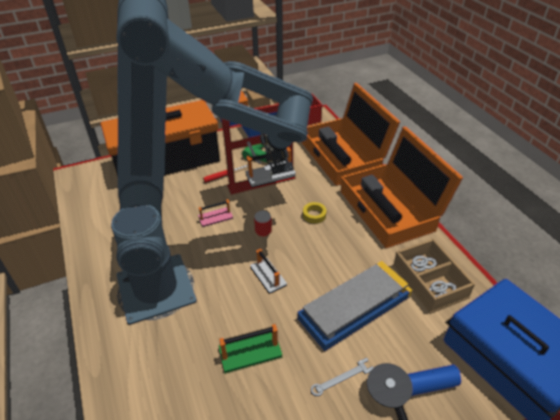

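The block hangs on the hook with the jaws open around the bar. I'll retreat along the tool axis.

```bash
python3 - <<'E'
from h import *
robot.move_gripper(0.45)
z=R(robot.current_eef_rot())[:,2]; p=robot.current_tcp_pos()
print(robot.move_linear(list(p-60*z),speed=60,f_stop=6),robot.current_contact_force().round(2))
robot.move_linear(list(p-180*z),speed=150)
robot.sleep(.5)
print(robot.current_t(),robot.current_contact_force().round(2))
import pickle
for k in(0,1):
  for n in["side","wrist","top"]:
    d=robot.get_image(n); pickle.dump(d,open(f"f{k}_{n}.pkl","wb")); cv2.imwrite(f"pics/f{k}_{n}.png",d["img"])
    i=cv2.resize(d["img"][90:210,200:340],None,fx=5,fy=5,interpolation=cv2.INTER_CUBIC)
    if n=="side": cv2.imwrite(f"pics/f{k}_sc.png",i)
  robot.sleep(.6)
a,b=[pickle.load(open(f"f{k}_wrist.pkl","rb"))["img"].astype(int) for k in(0,1)]
print("wrist change px",(abs(a-b).max(2)>25).sum(),robot.current_t())
E
```

```text
False [-0.12  0.28  0.4 ]
34.3583 [-0.2  -0.17 -0.06]
wrist change px 308 35.8583
```

View pics/f1_wrist.png

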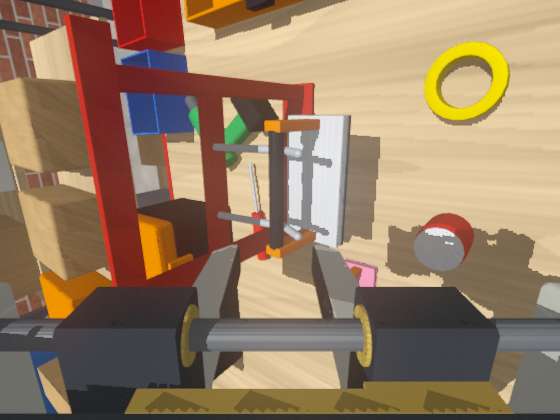

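View pics/f1_sc.png

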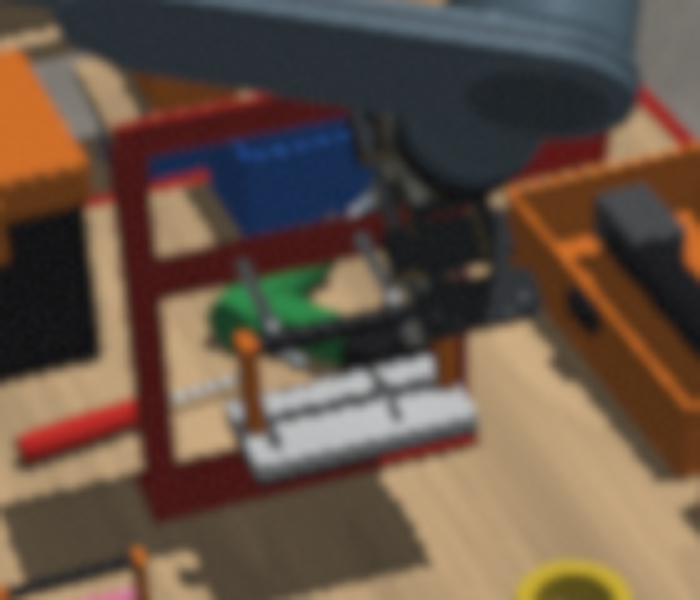

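View pics/f1_top.png

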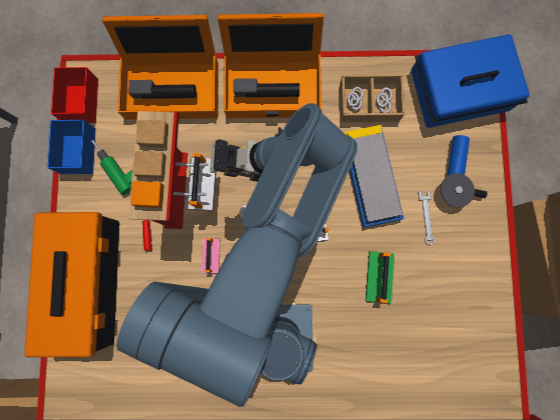

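```bash
python3 - <<'E'
from h import *
p=None
for i in range(6):
    a=robot.get_image("wrist")["img"].astype(int)
    if p is not None: print((abs(a-p).max(2)>25).sum(),end=" ")
    p=a; robot.sleep(.75)
print(robot.current_t()); cv2.imwrite("pics/last.png",p)
E
```

```text
0 0 0 0 0 40.6583[ WARN:0@12.162] global loadsave.cpp:1063 imwrite_ Unsupported depth image for selected encoder is fallbacked to CV_8U.
```

View pics/last.png

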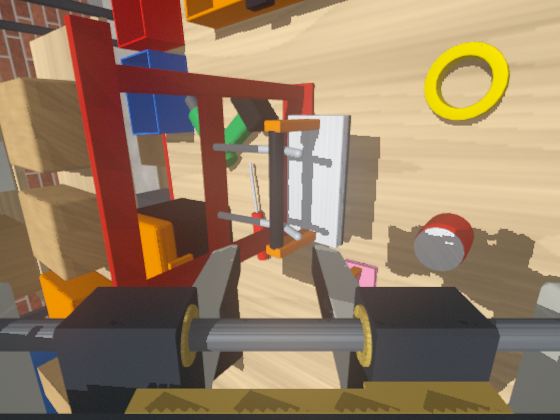

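The block is at rest: no pixels changed over the last six frames. The bar lies across both prongs, at (275,148) and (275,228).

```bash
python3 -c "
from bench import robot
print(robot.hand_in(), robot.current_t())"
```

```text
the job is handed in; nothing more can be done
the job is handed in; nothing more can be done
```

The block has been rubbed along the bed from the yellow end to the plain end. It now hangs at rest on both prongs with the gripper clear, and the job was handed in at about 41 s.

- **Rub:** The stroke was about 137 mm, in four joined segments. At each of the five points I read, the bed force was 9.3 to 10.4 N and the bed was about 8 mm down, so roughly half sunk and well off its stop. I took no readings between those points.
- **Hang:** I lowered the block until it touched, eased off by about 0.3 mm, opened the jaws and backed out along the tool axis. At touchdown it pressed with about 7 N, rather than the 2.5 N set as the stop. After about a second of settling, six wrist pictures over 4 s showed no change.
- **Other tools:** No arm or gripper contact with the other tools showed in the forces or pictures. I did not check their positions by measurement.

**What disagreed:** The first grasp closed on nothing. The real fingertips ended about 28 mm short of the reported TCP, so I went 28 mm deeper and gripped the bar on the second try. The block did not visibly move in between.

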